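# Sort robot-kit beams by length into their trays

## Task

Tidy the robot kit: two loose drilled black plastic beams, one long and one short, lie on the table. Lay each one flat in the empty part of the yellow tray that already holds beams of its own length, parallel to those beams and centred lengthwise like them. Set them down rather than drop them, and leave the gear motor, the pliers and the paper cup where they are.

Things in the scene. Friction and masses are not known exactly. Their poses are not given: they have to be found in the camera images.
- long_beam_center (a point): Centre (half-way up) of the loose long beam: a straight drilled bar of black plastic, 100 mm long, 15 x 15 mm in section, with a row of small holes, lying flat on the table (centre 7.5 mm up), about 30 g. x runs along its length, z up. Grasp it across its 15 mm width.
- short_beam_center (a point): Centre (half-way up) of the loose short beam: a straight drilled bar of black plastic, 60 mm long, 15 x 15 mm in section, with a row of small holes, lying flat on the table (centre 7.5 mm up), about 18 g. x runs along its length, z up. Grasp it across its 15 mm width.
- long_gap (a point): Middle of the empty part (84 mm along y) of the tray for long beams, on its floor, 5 mm above the table. Fixed open tray of mustard-yellow plastic, inside 126 (x) x 144 mm (y), walls 5 mm thick, rims 15 mm above the table. Two 100 mm beams, 15 mm square, are fixed in it along x, middles at x = 0, y = 50 and 80 mm from here. z up. Both trays are alike but for their beams.
- short_gap (a point): Middle of the empty part (84 mm along y) of the tray for short beams, on its floor, 5 mm above the table. Fixed open tray of mustard-yellow plastic, inside 126 (x) x 144 mm (y), walls 5 mm thick, rims 15 mm above the table. Two 60 mm beams, 15 mm square, are fixed in it along x, middles at x = 0, y = 50 and 80 mm from here. z up. Both trays are alike but for their beams.
- motor_center (a point): Bystander: centre of a small yellow gear motor with a grey motor can, about 75 x 38 x 19 mm (centre 9.5 mm up), loose, long along its x. Leave it alone.
- pliers_center (a point): Bystander: point near the pivot of blue-handled pliers lying flat, loose, 14 mm high; jaws reach 54 mm along +x, handles 97 mm along -x, 84 mm across at their ends. Leave them alone.
- cup_center (a point): Bystander: centre (40 mm up) of an upright empty white paper cup, 72 mm across its rim, 80 mm tall, loose and light. Leave it alone.
There are look-alikes about, which are no part of the job. Leave any blue or turquoise look-alike of the part that bears short_beam_center alone.

How it is judged (in metres and radians):
At the end, for the whole second after the job is handed in: Each beam lies at rest flat on the floor of the tray of its own length, in the empty part (centre within 36 mm of the middle of that part across the row), its middle within 25 mm lengthwise of the middles of the beams there, and parallel to them within 15 degrees (x of long_beam_center in the frame of long_gap between -0.025 and 0.025 m and y of long_beam_center in the frame of long_gap between -0.036 and 0.036 m and z of long_beam_center in the frame of long_gap between 0.003 and 0.012 m and angle between the x axis of long_beam_center and the x axis of long_gap, either way round below 0.26 rad and linear speed of each of long_beam, short_beam below 0.02 m/s and x of short_beam_center in the frame of short_gap between -0.025 and 0.025 m and y of short_beam_center in the frame of short_gap between -0.036 and 0.036 m and z of short_beam_center in the frame of short_gap between 0.003 and 0.012 m and angle between the x axis of short_beam_center and the x axis of short_gap, either way round below 0.26 rad); the robot touches nothing.
It fails at once if the long beam is dropped or thrown: falling freely more than 50 mm above the table (contact force between the fingers and long_beam below 0.02 N and height (world z) of long_beam_center above 0.06 m and linear speed of long_beam above 0.4 m/s).
It fails at once if the short beam is dropped or thrown: falling freely more than 50 mm above the table (contact force between the fingers and short_beam below 0.02 N and height (world z) of short_beam_center above 0.06 m and linear speed of short_beam above 0.4 m/s).
It fails at once if the motor is moved by more than 30 mm (distance of motor_center from where it was at the start of the episode above 0.03 m).
It fails at once if the pair of pliers is moved by more than 30 mm (distance of pliers_center from where it was at the start of the episode above 0.03 m).
It fails at once if the cup is moved by more than 30 mm (distance of cup_center from where it was at the start of the episode above 0.03 m).
It also fails if it takes over 51 s, if anything falls off the work surface, if the arm or the gripper's body presses on something with over 40 N, if the wrist force passes 120 N, or if a joint passes its speed limit or range.

## Robot

A 6-joint arm with a two-finger parallel gripper is mounted at the origin on the work surface. World frame = base frame: x ahead of the robot, y to its left, z up, the work surface at z = 0. Lengths are in m, angles in degrees, forces in N, time in s.
With the tool pointing down it reaches from about 0.325 to 0.85 m from the base axis. Payload 4.4 kg.
Tool frame: the origin (TCP) lies between the finger pads; the fingertips stand 14 mm ahead of it and the grasp point (between the pads) lies 5 mm behind it (bot.tip_reach is the y of the fingertips in the tool frame, in m); y points along the fingers, z is the direction in which the jaws open and shut, and the axes are right-handed (so a half turn about y gives the same grasp; the last joint's range is limited). The gripper opens to 94 mm and grips with 3 to 60 N. Pads are 16 mm wide; open, the fingers measure 119 mm over their backs; the gripper's body (75 mm by 177 mm) begins 78 mm behind the grasp point.
Start: joints at [64.83, 11.837, 88.321, -0, 79.842, -8.623], TCP at [0.164, 0.551, 0.219] pointing down, gripper open.
Joint ranges: [-156.59, 156.59], [-49.26, 127.26], [12.9, 141.05], [-63.56, 243.56], [4.71, 150.69], [-161.64, 161.64]. Speed limits (degrees/s): [159.86, 159.86, 180, 180, 180, 180].

## Interface

Orientations are given as a 3x3 rotation matrix whose columns are the frame's x, y, z axes.
In Python, from workcell import bot gives the robot as it stands.
- The arm moves only by the tool apply_moves, never from a script. Its argument "steps" is a list of rows, each an object with "grip": the opening, from 0 (shut) to 1 (fully open); "delta_pos": the shift along the tool's x, y, z in cm, a list of three; "roll": the turn about the tool's y in degrees. A call has 1 to 20 rows; each row shifts and turns the pose as measured when the row begins, along the tool's axes as they then stand; what a row does not reach is not made up. A row lasts 1/10 s, in which the tool goes at most 50 mm and 8.59 degrees, less where a joint would pass 70% of its speed; a pose out of reach is approached as far as the arm can. A call is refused whole if a number of a shift passes 5 or a number of a turn 8.59, either way. A call with a gripper value outside its range is refused whole. The fingers move at their own pace and stop on an object; "squeeze" is the grip in N (left out, the last holds). Time passes only in rows, so rows that do not move let the fingers close. It gives the time, the measured TCP pose, the force and the opening at its end, in the units of the state.
- bot.get_state(): the state, without advancing time (a new reading comes with each control period).
- bot.get_image(name): name is "scene" or "side" or "wrist"; returns a dict with "frame" (400x640x3 uint8, red, green, blue), "camera_matrix" (3x3 intrinsics, pixels), "k1" (the pictures are not rectified: a ray, as slopes to the right and down, at radius r is drawn at 1 + k1 r^2 times it, then the intrinsics apply), "R" (3x3) and "t" (3): a world point X has camera coordinates R X + t. Camera axes: x right, y down, z forward; pixel columns grow to the right and rows downward; lengths in m; the calibration is good to about 2 mm. A picture is of the moment at which its call begins. There is no depth.
- bot.finish_job(): hands the job in, once; it reports no verdict.
Trained networks look in the newest picture that a camera, given by its name, has taken for a name from the list of things; names that differ only in an ending like _2 or _b are one class to them, and where a whole thing is asked for, a point or a joint stands for the part that bears it (a point fixed in the world has none). Each returns a list of dicts, best first, with "conf" (0 to 1); they miss things now and then, are a little off and sometimes report something else, mostly with a low value. They report only what shows in the picture. A call takes as long as a camera call. They do not tell look-alikes from the thing itself.
- bot.look_for(thing, camera): "centre" ([row, column] in pixels, amid what is visible of it).
- bot.regions_of(thing, camera): "mask" (400x640 bool, what is visible of it) and "centre" ([row, column] in pixels, amid what is visible of it).
- bot.landmark_of(thing, camera): "centre" ([row, column] in pixels: a listed point, or the origin of a listed thing).
The state is a dict: "t": time; "joints": joint angles; "qvel": joint speeds; "joint_torque": joint torques, N m; "tool_pos": TCP position; "tcp_rot": TCP orientation; "wrist_force": force on the tool from outside, world axes, zero at the start; "torque": the same for the moment, N m; "gripper_width": opening from 0.0 (shut) to 1.0 (fully open).
Only numpy, scipy, OpenCV 4.12 (cv2) and the standard library are available. Lean on these libraries where they do the work, as an engineer would, in place of code of your own. Each camera call takes 0.05 s, during which the arm holds its last target. There are 200 camera calls.

## Working session

There is one attempt and no reset: what is moved stays moved. The work goes in short steps, Python scripts to look and compute and a tool call to move; the robot and the scene stay as the last step left them, time stands still between calls to the robot, and variables do not carry over. Pictures are saved under pics/ and viewed, about 8 in all and at most 12, crops included, and the job is handed in when it is done.

Besides the shell and the picture viewer there is one more tool, called after "Emit:" as a command line: name --argument value ..., lists and objects as JSON in quotes. apply_moves: Moves the arm, as the interface text tells. Its arguments: {"type":"object","properties":{"steps":{"type":"array"},"squeeze":{"type":"number"}},"required":["steps"]}

```bash
mkdir -p pics
cat > h.py <<'E'
import numpy as np, cv2
from workcell import bot
def ray(im,rc):
    K=np.array(im["camera_matrix"]);k=im["k1"];R=np.array(im["R"]);t=np.array(im["t"])
    p=np.array([(rc[1]-K[0,2])/K[0,0],(rc[0]-K[1,2])/K[1,1]]);q=p.copy()
    for _ in range(20): q=p/(1+k*(q@q))
    return -R.T@t, R.T@np.array([q[0],q[1],1])
def onz(im,rc,z):
    c,d=ray(im,rc); return c+d*(z-c[2])/d[2]
def tri(a,ra,b,rb):
    c1,d1=ray(a,ra);c2,d2=ray(b,rb)
    s=np.linalg.lstsq(np.c_[d1,-d2],c2-c1,rcond=None)[0]
    p,q=c1+s[0]*d1,c2+s[1]*d2
    return (p+q)/2,np.linalg.norm(p-q)
def proj(im,X):
    R=np.array(im["R"]);t=np.array(im["t"]);K=np.array(im["camera_matrix"])
    c=R@X+t;q=c[:2]/c[2];q=q*(1+im["k1"]*(q@q));return [K[1,1]*q[1]+K[1,2],K[0,0]*q[0]+K[0,2]]
def save(im,n): cv2.imwrite("pics/"+n+".png",im["frame"][...,::-1])
E
python3 - <<'E'
from h import *
np.set_printoptions(precision=3,suppress=True)
for c in ["scene","side"]:
    im=bot.get_image(c); save(im,c+"0")
    print(c,-np.array(im["R"]).T@im["t"],im["frame"].mean())
    for n,z in [("long_beam_center",.0075),("short_beam_center",.0075),("long_gap",.005),("short_gap",.005),("motor_center",.01),("pliers_center",.007),("cup_center",.04)]:
        for d in bot.landmark_of(n,c)[:3]: print(n,round(d["conf"],2),np.round(d["centre"]),onz(im,d["centre"],z)[:2])
print(bot.get_state())
E
```

```text
scene [ 1.354 -0.01   1.228] 103.45445703125
long_beam_center 0.56 [192. 259.] [ 0.575 -0.13 ]
short_beam_center 0.66 [216. 213.] [ 0.647 -0.296]
short_beam_center 0.59 [192. 205.] [ 0.546 -0.327]
short_beam_center 0.58 [189. 184.] [ 0.517 -0.402]
long_gap 0.66 [172. 371.] [0.55  0.292]
long_gap 0.61 [173. 304.] [0.518 0.041]
short_gap 0.56 [169. 375.] [0.542 0.308]
motor_center 0.59 [235. 232.] [ 0.733 -0.233]
pliers_center 0.76 [233. 322.] [0.773 0.071]
cup_center 0.59 [142. 428.] [0.472 0.529]
side [ 0.22  -0.822  1.027] 104.89039453125
long_beam_center 0.58 [268. 332.] [ 0.562 -0.139]
short_beam_center 0.71 [320. 362.] [ 0.563 -0.314]
short_beam_center 0.71 [306. 394.] [ 0.656 -0.313]
short_beam_center 0.5 [358. 364.] [ 0.522 -0.405]
long_gap 0.57 [226. 294.] [0.526 0.048]
short_gap 0.95 [169. 273.] [0.557 0.315]
motor_center 0.73 [273. 397.] [ 0.716 -0.228]
pliers_center 0.93 [198. 361.] [0.763 0.072]
cup_center 0.83 [130. 229.] [0.475 0.542]
{'t': 0.8, 'joints': array([64.83 , 11.834, 88.32 , -0.   , 79.841, -8.624]), 'qvel': array([ 0.01 , -0.014,  0.007,  0.003, -0.057,  0.102]), 'joint_torque': array([ -0.   , -37.084, -28.174,   0.07 ,   0.027,  -0.   ]), 'tool_pos': array([0.164, 0.551, 0.219]), 'tcp_rot': array([[ 0.959,  0.   ,  0.285],
       [-0.285,  0.   ,  0.959],
       [ 0.   , -1.   ,  0.   ]]), 'wrist_force': array([-0.444,  0.08 , -0.382]), 'torque': array([ 0.007,  0.019, -0.047]), 'gripper_width': 1.0006346973236622}
```

View pics/scene0.png

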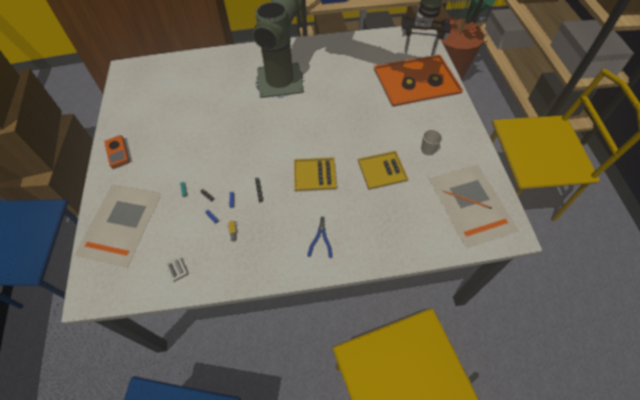

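View pics/side0.png

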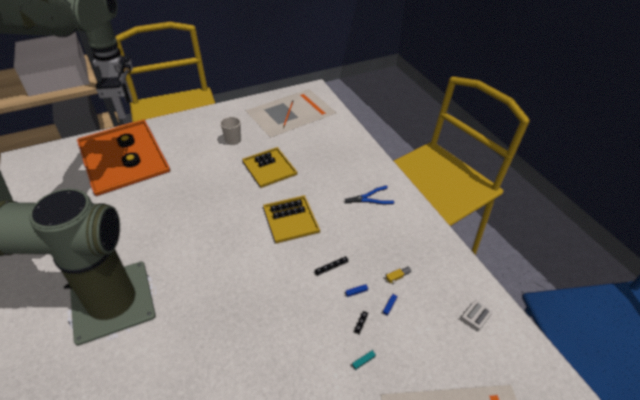

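Scene: the loose long beam is at (190,259) and the black short one at (195,207). The blue look-alikes are at (200,232) and (216,212), the turquoise one at (189,184). The long tray is at (174,315), the short tray at (170,383), and the beams sit on the +y side of each. I'll move over the loose beams for a close look.

Emit:
apply_moves --steps '[{"grip": 1, "delta_pos": [3, 0, -3.5], "roll": 0}, {"grip": 1, "delta_pos": [3, 0, -3.5], "roll": 0}, {"grip": 1, "delta_pos": [3, 0, -3.5], "roll": 0}, {"grip": 1, "delta_pos": [3, 0, -3.5], "roll": 0}, {"grip": 1, "delta_pos": [3, 0, -3.5], "roll": 0}, {"grip": 1, "delta_pos": [3, 0, -3.5], "roll": 0}, {"grip": 1, "delta_pos": [3, 0, -3.5], "roll": 0}, {"grip": 1, "delta_pos": [3, 0, -3.5], "roll": 0}, {"grip": 1, "delta_pos": [3, 0, -3.5], "roll": 0}, {"grip": 1, "delta_pos": [3, 0, -3.5], "roll": 0}, {"grip": 1, "delta_pos": [3, 0, -3.5], "roll": 0}, {"grip": 1, "delta_pos": [3, 0, -3.5], "roll": 0}, {"grip": 1, "delta_pos": [3, 0, -3.5], "roll": 0}, {"grip": 1, "delta_pos": [3, 0, -3.5], "roll": 0}, {"grip": 1, "delta_pos": [3, 0, -3.5], "roll": 0}, {"grip": 1, "delta_pos": [3, 0, -3.5], "roll": 0}, {"grip": 1, "delta_pos": [3, 0, -3.5], "roll": 0}, {"grip": 1, "delta_pos": [3, 0, -3.5], "roll": 0}]'

```text
t: 2.6
tool_pos: [0.517, -0.2295, 0.2237]
tcp_rot: [[0.961, 0.018, 0.276], [-0.276, 0.004, 0.961], [0.016, -1.0, 0.009]]
wrist_force: [0.3, 1.1, 0.7]
gripper_width: 1.003
```

```bash
cat >> h.py <<'E'
np.set_printoptions(precision=4,suppress=True)
def beams(im,names=("long_beam_center","short_beam_center"),cam="wrist",z=.0075):
    """masks -> world centre and axis angle on plane z, colour saturation"""
    for n in names:
        for d in bot.regions_of(n,cam)[:5]:
            m=d["mask"].astype(np.uint8)
            if m.sum()<20: continue
            (cx,cy),wh,_=cv2.minAreaRect(cv2.findNonZero(m))
            pts=cv2.boxPoints(cv2.minAreaRect(cv2.findNonZero(m)))
            W=np.array([onz(im,p[::-1],z)[:2] for p in pts])
            e=[W[1]-W[0],W[2]-W[1]];L=max(e,key=np.linalg.norm)
            col=im["frame"][d["mask"]].mean(0)
            print(n,round(d["conf"],2),"px",np.round([cy,cx],1),"W",W.mean(0),"ang",round(np.degrees(np.arctan2(L[1],L[0]))%180,1),"size",np.round([np.linalg.norm(x) for x in e],3),"rgb",col.round())
E
python3 - <<'E'
from h import *
s=bot.get_state();print(s["t"],s["joints"],s["tool_pos"],s["tcp_rot"])
im=bot.get_image("wrist");save(im,"w1");print(-np.array(im["R"]).T@im["t"],np.array(im["R"]))
beams(im)
im=bot.get_image("scene");beams(im,cam="scene")
im=bot.get_image("side");beams(im,cam="side")
E
```

```text
2.6 [ -33.1666    9.9213   90.0764    0.799    79.2565 -107.296 ] [ 0.517  -0.2295  0.2237] [[ 0.961   0.0184  0.2758]
 [-0.2759  0.0043  0.9612]
 [ 0.0165 -0.9998  0.0092]]
[ 0.442  -0.2094  0.387 ] [[ 0.275   0.9614  0.0099]
 [ 0.9242 -0.2672  0.2729]
 [ 0.265  -0.0659 -0.962 ]]
long_beam_center 0.89 px [190.1 412.5] W [ 0.566  -0.1303] ang 5.6 size [0.019 0.106] rgb [88. 89. 86.]
long_beam_center 0.23 px [105.1 580. ] W [0.5257 0.0625] ang 179.9 size [0.122 0.158] rgb [115.  97.  42.]
short_beam_center 0.74 px [288.7 294. ] W [ 0.6496 -0.3019] ang 36.8 size [0.023 0.063] rgb [ 70.  79. 105.]
short_beam_center 0.68 px [232.7 336.7] W [ 0.5916 -0.2299] ang 177.2 size [0.017 0.065] rgb [ 85.  95. 123.]
short_beam_center 0.59 px [226.7 259. ] W [ 0.5577 -0.3174] ang 41.9 size [0.022 0.062] rgb [78. 78. 75.]
short_beam_center 0.55 px [216.5 176.8] W [ 0.5187 -0.4067] ang 9.1 size [0.023 0.061] rgb [ 76. 102.  98.]
short_beam_center 0.58 px [199. 231.] W [ 0.5884 -0.2311] ang 177.9 size [0.015 0.059] rgb [ 78.  89. 128.]
short_beam_center 0.52 px [194.9 207.6] W [ 0.5577 -0.3157] ang 41.2 size [0.012 0.058] rgb [74. 73. 68.]
short_beam_center 0.48 px [188.5 182.7] W [ 0.5148 -0.4081] ang 9.4 size [0.02  0.069] rgb [ 84. 122. 114.]
short_beam_center 0.47 px [215.7 211.4] W [ 0.6462 -0.3026] ang 34.0 size [0.021 0.07 ] rgb [ 92. 100. 129.]
long_beam_center 0.5 px [265.5 331.3] W [ 0.5659 -0.1315] ang 4.5 size [0.104 0.024] rgb [66. 64. 64.]
short_beam_center 0.67 px [290.2 356.4] W [ 0.5915 -0.2311] ang 177.2 size [0.059 0.019] rgb [ 45.  73. 146.]
short_beam_center 0.51 px [359.7 363.8] W [ 0.5193 -0.4083] ang 13.0 size [0.063 0.021] rgb [ 63. 134. 134.]
short_beam_center 0.43 px [322.2 361. ] W [ 0.559  -0.3189] ang 41.7 size [0.069 0.017] rgb [69. 66. 67.]
short_beam_center 0.43 px [304.3 389.6] W [ 0.6496 -0.3033] ang 37.7 size [0.067 0.017] rgb [ 64.  87. 154.]
```

View pics/w1.png

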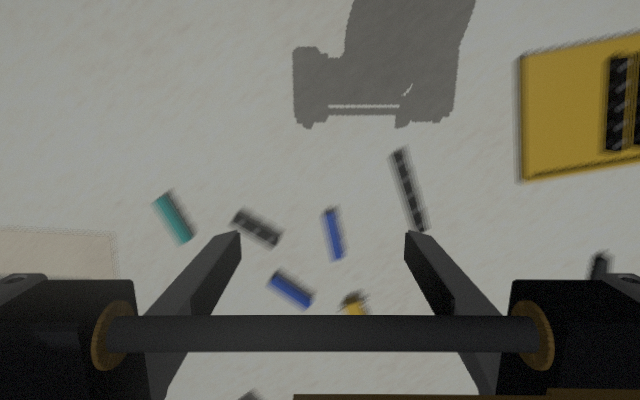

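Wrist, scene and side views agree within about 3 mm on both black beams when intersected at z = 7.5 mm. Next I'll measure the trays and work out the first approach.

```bash
cat >> h.py <<'E'
def go(X,beamang=None):
    s=bot.get_state();R=np.array(s["tcp_rot"]);d=np.array(X)-s["tool_pos"]
    zz=np.degrees(np.arctan2(R[1,2],R[0,2]))
    print("t",s["t"],"pos",np.array(s["tool_pos"]),"y",R[:,1],"jaw",round(zz,1),"j6",s["joints"][5],"F",np.array(s["wrist_force"]).round(1),"w",round(s["gripper_width"],3))
    print("cm in tool",(R.T@d*100).round(2))
    if beamang is not None:
        r=(zz-(beamang+90)+90)%180-90
        a=np.radians(r);Ry=np.array([[np.cos(a),0,np.sin(a)],[0,1,0],[-np.sin(a),0,np.cos(a)]])
        print("roll",round(r,1),"cm after roll",((R@Ry).T@d*100).round(2))
def trays(im,z=.015,lo=600):
    hsv=cv2.cvtColor(im["frame"],cv2.COLOR_RGB2HSV)
    m=cv2.inRange(hsv,(18,130,60),(32,255,255));m=cv2.morphologyEx(m,cv2.MORPH_CLOSE,np.ones((9,9)))
    for c in cv2.findContours(m,cv2.RETR_EXTERNAL,cv2.CHAIN_APPROX_NONE)[0]:
        if cv2.contourArea(c)<lo: continue
        W=np.array([onz(im,p[0][::-1],z)[:2] for p in c]);ctr=W.mean(0)
        if not(.2<ctr[0]<.9 and abs(ctr[1])<.6): continue
        (cx,cy),wh,a=cv2.minAreaRect((W*1000).astype(np.float32))
        print("tray",cx.__round__(1),cy.__round__(1),"wh",np.round(wh,1),"ang",round(a,1))
E
python3 - <<'E'
from h import *
for c in ["scene","side"]:
    im=bot.get_image(c);print(c);trays(im,.015)
    for n in ["long_gap","short_gap"]:
        for d in bot.landmark_of(n,c)[:2]: print(n,round(d["conf"],2),onz(im,d["centre"],.005)[:2])
go([.566,-.1305,.08],5)
E
```

```text
scene
tray 531.7 81.2 wh [147.3 134.3] ang 84.1
tray 552.3 331.6 wh [133.5 150. ] ang 5.6
long_gap 0.7 [0.5208 0.0416]
short_gap 0.93 [0.5498 0.2931]
side
tray 525.7 74.0 wh [158.1 133.7] ang 84.5
tray 548.0 326.5 wh [137.1 161.1] ang 5.2
long_gap 0.65 [0.5238 0.059 ]
short_gap 0.8 [0.5553 0.3046]
t 3.35 pos [ 0.5165 -0.2271  0.2238] y [ 0.0182  0.0042 -0.9998] jaw 74.1 j6 -107.17099578471482 F [-0.7 -0.6 -0.1] w 1.0
cm in tool [ 1.87 14.51 10.52]
roll -20.9 cm after roll [ 5.51 14.51  9.15]
```

Emit:
apply_moves --steps '[{"grip": 0.5, "delta_pos": [0, 2, 0], "roll": -7}, {"grip": 0.5, "delta_pos": [0, 2, 0], "roll": -7}, {"grip": 0.5, "delta_pos": [0, 2, 0], "roll": -7}, {"grip": 0.5, "delta_pos": [1.4, 2, 2.3], "roll": 0}, {"grip": 0.5, "delta_pos": [1.4, 2, 2.3], "roll": 0}, {"grip": 0.5, "delta_pos": [1.4, 2, 2.3], "roll": 0}, {"grip": 0.5, "delta_pos": [1.3, 2, 2.2], "roll": 0}, {"grip": 0.5, "delta_pos": [0, 0, 0], "roll": 0}]'

```text
t: 4.15
tool_pos: [0.5678, -0.1298, 0.0828]
tcp_rot: [[0.995, 0.024, -0.101], [0.101, -0.001, 0.995], [0.024, -1.0, -0.003]]
wrist_force: [-0.2, 0.3, -0.3]
gripper_width: 0.495
```

Run:
```python
from h import *
im=bot.get_image("wrist");save(im,"w2");beams(im)
go([.566,-.1305,.018],5)
```

```text
long_beam_center 0.61 px [205.5 322.4] W [ 0.5657 -0.1297] ang 3.8 size [0.104 0.016] rgb [59. 59. 57.]
short_beam_center 0.87 px [279.4  89.5] W [ 0.6429 -0.3063] ang 38.4 size [0.029 0.05 ] rgb [ 55.  69. 108.]
short_beam_center 0.59 px [171.2  61.8] W [ 0.5572 -0.3177] ang 42.6 size [0.025 0.064] rgb [65. 65. 63.]
short_beam_center 0.56 px [226.9 187.1] W [ 0.5913 -0.2302] ang 175.9 size [0.066 0.019] rgb [ 68.  85. 133.]
short_beam_center 0.26 px [205.5 321.9] W [ 0.5658 -0.13  ] ang 4.2 size [0.104 0.016] rgb [58. 59. 57.]
t 4.3 pos [ 0.5697 -0.1339  0.0867] y [ 0.03   -0.0051 -0.9995] jaw 95.6 j6 -117.73099810627224 F [ 0.2 -0.5 -1. ] w 0.495
cm in tool [-0.54  6.85  0.43]
roll 0.6 cm after roll [-0.55  6.85  0.42]
```

View pics/w2.png

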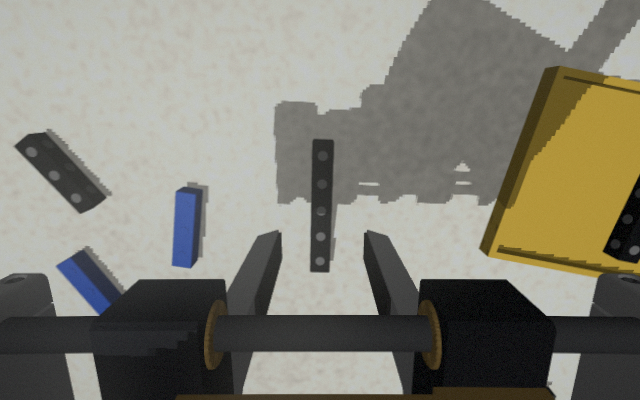

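The long beam is centred between the open jaws at (205,322), and nothing stands near the fingers. I'll go down and grip.

Emit:
apply_moves --steps '[{"grip": 0.5, "delta_pos": [-0.2, 2, 0.2], "roll": 0}, {"grip": 0.5, "delta_pos": [-0.2, 2, 0.2], "roll": 0}, {"grip": 0.5, "delta_pos": [-0.1, 1.5, 0], "roll": 0}, {"grip": 0.5, "delta_pos": [0, 0.8, 0], "roll": 0}, {"grip": 0.5, "delta_pos": [0, 0, 0], "roll": 0}]'

```text
t: 4.8
tool_pos: [0.5714, -0.1387, 0.0293]
tcp_rot: [[0.995, 0.044, -0.092], [0.093, -0.013, 0.996], [0.042, -0.999, -0.017]]
wrist_force: [-0.5, 0.2, 1.0]
gripper_width: 0.501
```

Run:
```python
from h import *
go([.566,-.1300,.018],4.5)
```

```text
t 4.8 pos [ 0.5714 -0.1387  0.0293] y [ 0.0438 -0.0127 -0.999 ] jaw 95.3 j6 -117.7238541186008 F [-0.5  0.2  1. ] w 0.501
cm in tool [-0.5   1.1   0.94]
roll 0.8 cm after roll [-0.52  1.1   0.93]
```

Emit:
apply_moves --steps '[{"grip": 0.5, "delta_pos": [-0.5, 0.5, 1.0], "roll": 0}, {"grip": 0.5, "delta_pos": [0, 0.7, 0.2], "roll": 0}]'

```text
t: 5.0
tool_pos: [0.5674, -0.1285, 0.0186]
tcp_rot: [[0.995, 0.048, -0.09], [0.091, -0.014, 0.996], [0.047, -0.999, -0.019]]
wrist_force: [-0.3, -0.2, -0.7]
gripper_width: 0.497
```

```bash
sed -i 's/"j6",s\["joints"\]\[5\]/"j",np.array(s["joints"])/' h.py
python3 - <<'E'
from h import *
go([.566,-.1300,.018],4.5)
E
```

```text
t 5.0 pos [ 0.5674 -0.1285  0.0186] y [ 0.048  -0.0144 -0.9987] jaw 95.2 j [ -21.413    24.6898   98.1613    0.2915   54.2849 -116.7868] F [-0.3 -0.2 -0.7] w 0.497
cm in tool [-0.15  0.06 -0.14]
roll 0.7 cm after roll [-0.15  0.06 -0.14]
```

Emit:
apply_moves --steps '[{"grip": 0, "delta_pos": [0, 0, 0], "roll": 0}, {"grip": 0, "delta_pos": [0, 0, 0], "roll": 0}, {"grip": 0, "delta_pos": [0, 0, 0], "roll": 0}, {"grip": 0, "delta_pos": [0, 0, 0], "roll": 0}, {"grip": 0, "delta_pos": [0, 0, 0], "roll": 0}]' --squeeze 15

```text
t: 5.5
tool_pos: [0.5678, -0.1277, 0.019]
tcp_rot: [[0.995, 0.049, -0.092], [0.093, -0.015, 0.996], [0.047, -0.999, -0.019]]
wrist_force: [-0.2, -0.5, -1.1]
gripper_width: 0.16
```

Run:
```python
from h import *
go([.566,-.1300,.1],4.5)
```

```text
t 5.5 pos [ 0.5678 -0.1277  0.019 ] y [ 0.049  -0.0148 -0.9987] jaw 95.3 j [ -21.3188   24.6457   98.1713    0.2805   54.2586 -116.7824] F [-0.2 -0.5 -1.1] w 0.16
cm in tool [ 0.19 -8.09 -0.37]
roll 0.8 cm after roll [ 0.19 -8.09 -0.37]
```

Gripped: the opening of 0.16 is 15 mm. I'll lift, turn and carry it over the long tray.

Emit:
apply_moves --steps '[{"grip": 0, "delta_pos": [0, -2.5, 0], "roll": 0}, {"grip": 0, "delta_pos": [0, -2.5, 0], "roll": 5.5}, {"grip": 0, "delta_pos": [0, -1, 0], "roll": 5.5}, {"grip": 0, "delta_pos": [-1, 0, 2.9], "roll": 0}, {"grip": 0, "delta_pos": [-1, 0, 2.9], "roll": 0}, {"grip": 0, "delta_pos": [-1, 0, 2.9], "roll": 0}, {"grip": 0, "delta_pos": [-1, 0, 2.9], "roll": 0}, {"grip": 0, "delta_pos": [-1, 0, 2.9], "roll": 0}, {"grip": 0, "delta_pos": [-1, 0, 2.6], "roll": 0}]'

```text
t: 6.4
tool_pos: [0.526, 0.0507, 0.0786]
tcp_rot: [[0.992, 0.055, 0.116], [-0.116, -0.017, 0.993], [0.057, -0.998, -0.01]]
wrist_force: [0.3, 0.3, -1.4]
gripper_width: 0.158
```

Run:
```python
from h import *
im=bot.get_image("wrist");save(im,"w3");beams(im,("long_beam_center",),z=.06);trays(im,.015,3000)
for d in bot.landmark_of("long_gap","wrist")[:2]: print(d["conf"],onz(im,d["centre"],.005))
go([.526,.048,.025],-6)
```

```text
long_beam_center 0.88 px [232. 323.] W [0.5243 0.0516] ang 172.6 size [0.104 0.016] rgb [48. 45. 35.]
tray 543.0 257.6 wh [119.1  21.2] ang 9.1
tray 526.1 83.8 wh [147.9 134.6] ang 84.5
0.81 [0.5246 0.052  0.005 ]
t 6.55 pos [0.5258 0.0506 0.0784] y [ 0.0549 -0.0172 -0.9983] jaw 83.5 j [ -3.3966  13.6965 104.5052  -0.9371  58.6006 -86.4452] F [ 0.  -0.4 -0.5] w 0.155
cm in tool [-0.25  5.34 -0.19]
roll -0.5 cm after roll [-0.25  5.34 -0.19]
```

View pics/w3.png

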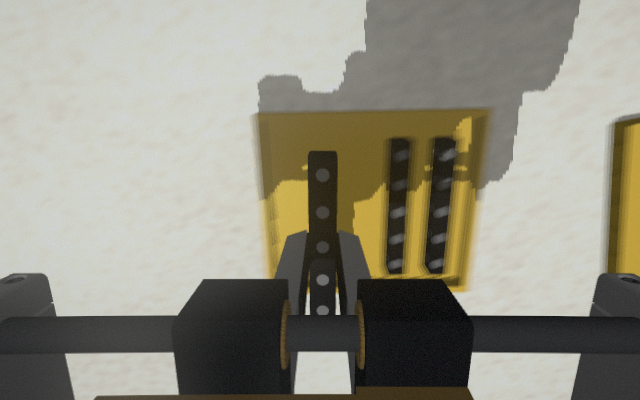

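The beam is held level over the empty part of the long tray, at (232,323). It lies parallel to the fixed beams at (205,398) and (205,440). I'll lower it.

Emit:
apply_moves --steps '[{"grip": 0, "delta_pos": [-0.2, 2, -0.1], "roll": 0}, {"grip": 0, "delta_pos": [-0.1, 1.8, 0], "roll": 0}, {"grip": 0, "delta_pos": [0, 0.8, 0], "roll": 0}]'

```text
t: 6.85
tool_pos: [0.5296, 0.0462, 0.0341]
tcp_rot: [[0.992, 0.063, 0.114], [-0.113, -0.02, 0.993], [0.065, -0.998, -0.012]]
wrist_force: [1.0, 0.1, 0.1]
gripper_width: 0.158
```

Run:
```python
from h import *
go([.5245,.050,.024],-6)
```

```text
t 6.85 pos [0.5296 0.0462 0.0341] y [ 0.063  -0.0196 -0.9978] jaw 83.5 j [ -3.7978  17.9015 105.6348  -1.1059  52.7871 -86.6464] F [1.  0.1 0.1] w 0.158
cm in tool [-0.61  0.97  0.33]
roll -0.5 cm after roll [-0.61  0.97  0.34]
```

Emit:
apply_moves --steps '[{"grip": 0, "delta_pos": [-0.4, 0.5, 0.4], "roll": 0}, {"grip": 0, "delta_pos": [-0.2, 0.4, 0.2], "roll": 0}, {"grip": 0, "delta_pos": [0, 0.1, 0], "roll": 0}]'

```text
t: 7.15
tool_pos: [0.5256, 0.0509, 0.0236]
tcp_rot: [[0.991, 0.063, 0.117], [-0.116, -0.02, 0.993], [0.065, -0.998, -0.013]]
wrist_force: [-4.5, 1.4, 11.8]
gripper_width: 0.16
```

Run:
```python
from h import *
go([.5245,.050,.024],-6)
```

```text
t 7.15 pos [0.5256 0.0509 0.0236] y [ 0.0627 -0.0201 -0.9978] jaw 83.3 j [ -3.2733  18.6091 106.3107  -1.211   51.4337 -85.8578] F [-4.5  1.4 11.8] w 0.16
cm in tool [-0.1  -0.04 -0.1 ]
roll -0.7 cm after roll [-0.1  -0.04 -0.1 ]
```

Touching the floor with about 12 N. I'll open narrowly, because the fixed beam is 50 mm away, and then retreat.

Emit:
apply_moves --steps '[{"grip": 0.35, "delta_pos": [0, 0, 0], "roll": 0}, {"grip": 0.35, "delta_pos": [0, 0, 0], "roll": 0}, {"grip": 0.35, "delta_pos": [0, -0.2, 0], "roll": 0}, {"grip": 0.35, "delta_pos": [0, -1.5, 0], "roll": 0}, {"grip": 0.35, "delta_pos": [0, -3, 0], "roll": 0}, {"grip": 0.5, "delta_pos": [0, -4, 0], "roll": 0}]'

```text
t: 7.75
tool_pos: [0.516, 0.0525, 0.1084]
tcp_rot: [[0.992, 0.052, 0.117], [-0.116, -0.02, 0.993], [0.054, -0.998, -0.014]]
wrist_force: [0.5, -0.2, -0.0]
gripper_width: 0.404
```

Run:
```python
from h import *
im=bot.get_image("wrist");save(im,"w4");beams(im,("long_beam_center",),z=.0125);trays(im,.015,3000)
im=bot.get_image("side");beams(im,("long_beam_center",),"side",z=.0125)
go([.558,-.3165,.1],41.5)
```

```text
long_beam_center 0.56 px [206. 323.] W [0.5235 0.0515] ang 173.9 size [0.015 0.103] rgb [62. 56. 42.]
tray 552.3 276.3 wh [138.3  48. ] ang 6.1
tray 526.9 81.2 wh [154.3 136.8] ang 84.3
long_beam_center 0.74 px [223.9 292.5] W [0.5237 0.0506] ang 173.6 size [0.102 0.029] rgb [55. 46. 28.]
t 7.95 pos [0.5189 0.0525 0.1105] y [ 0.0598 -0.0202 -0.998 ] jaw 83.3 j [ -3.1219  10.1081 104.4162  -1.0981  61.9956 -85.9438] F [ 0.7  0.3 -0.8] w 0.499
cm in tool [  8.09   2.02 -36.17]
roll -48.2 cm after roll [-21.58   2.02 -30.13]
```

View pics/w4.png

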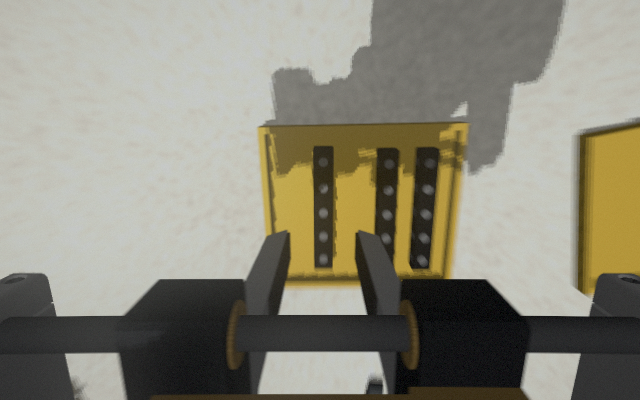

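The long beam is down at (206,323), centred in the gap and parallel: measured centre (0.5235, 0.051) against a gap of (0.524, 0.0515). Next is the short black beam. The other turn would pass the joint 6 limit, so I'll roll positive.

Emit:
apply_moves --steps '[{"grip": 0.5, "delta_pos": [1, 0, -4.5], "roll": 0}, {"grip": 0.5, "delta_pos": [1, 0, -4.5], "roll": 0}, {"grip": 0.5, "delta_pos": [1, 0, -4.5], "roll": 0}, {"grip": 0.5, "delta_pos": [1, 0, -4.5], "roll": 0}, {"grip": 0.5, "delta_pos": [1, 0, -4.5], "roll": 0}, {"grip": 0.5, "delta_pos": [1, 0, -4.5], "roll": 0}, {"grip": 0.5, "delta_pos": [1, 0, -4.5], "roll": 0}, {"grip": 0.5, "delta_pos": [1, 0, -4.5], "roll": 0}]'

```text
t: 8.75
tool_pos: [0.5494, -0.316, 0.1026]
tcp_rot: [[0.994, 0.037, 0.105], [-0.104, -0.006, 0.995], [0.038, -0.999, -0.002]]
wrist_force: [0.8, 0.4, -0.3]
gripper_width: 0.503
```

Emit:
apply_moves --steps '[{"grip": 0.5, "delta_pos": [0, 0, 0], "roll": 8.2}, {"grip": 0.5, "delta_pos": [0, 0, 0], "roll": 8.2}, {"grip": 0.5, "delta_pos": [0, 0, 0], "roll": 8.2}, {"grip": 0.5, "delta_pos": [0, 0, 0], "roll": 8.2}, {"grip": 0.5, "delta_pos": [0, 0, 0], "roll": 8.2}, {"grip": 0.5, "delta_pos": [0, 0, 0], "roll": 8.2}, {"grip": 0.5, "delta_pos": [0, 0, 0], "roll": 8.2}, {"grip": 0.5, "delta_pos": [0, 0, 0], "roll": 8.2}, {"grip": 0.5, "delta_pos": [0, 0, 0], "roll": 8.2}, {"grip": 0.5, "delta_pos": [0, 0, 0], "roll": 8.2}, {"grip": 0.5, "delta_pos": [0, 0, 0], "roll": 8.2}, {"grip": 0.5, "delta_pos": [0, 0, 0], "roll": 8.2}, {"grip": 0.5, "delta_pos": [0, 0, 0], "roll": 8.2}, {"grip": 0.5, "delta_pos": [0, 0, 0], "roll": 8.2}, {"grip": 0.5, "delta_pos": [0, 0, 0], "roll": 8.2}, {"grip": 0.5, "delta_pos": [0, 0, 0], "roll": 8.2}]'

```text
t: 10.35
tool_pos: [0.5272, -0.3108, 0.0612]
tcp_rot: [[-0.8, -0.014, 0.6], [-0.6, 0.032, -0.799], [-0.008, -0.999, -0.034]]
wrist_force: [0.0, 0.5, 0.3]
gripper_width: 0.499
```

Run:
```python
from h import *
go([.558,-.3165,.08],41.5)
im=bot.get_image("wrist");save(im,"w5");beams(im,("short_beam_center",))
go([.558,-.3165,.08],41.5)
```

```text
t 10.35 pos [ 0.5272 -0.3108  0.0612] y [-0.0139  0.0323 -0.9994] jaw -53.1 j [-39.1226  26.7738  88.7419   1.022   66.2727  13.5804] F [0.  0.5 0.3] w 0.499
cm in tool [-2.14 -1.94  2.24]
roll -4.6 cm after roll [-1.95 -1.94  2.41]
short_beam_center 0.89 px [ 60.5 437. ] W [ 0.6494 -0.3022] ang 35.2 size [0.062 0.019] rgb [ 70.  88. 134.]
short_beam_center 0.86 px [196.4 361.6] W [ 0.5566 -0.3188] ang 41.1 size [0.016 0.063] rgb [56. 56. 54.]
short_beam_center 0.82 px [ 69.  284.3] W [ 0.5906 -0.2303] ang 175.6 size [0.062 0.017] rgb [ 70.  88. 139.]
short_beam_center 0.65 px [274. 439.] W [ 0.5464 -0.3963] ang 128.1 size [0.014 0.006] rgb [79. 95. 91.]
t 10.45 pos [ 0.527  -0.3106  0.061 ] y [-0.0143  0.0327 -0.9994] jaw -52.8 j [-39.1239  26.778   88.7584   1.021   66.2859  13.211 ] F [-0.7 -0.1  0.4] w 0.499
cm in tool [-2.13 -1.96  2.28]
roll -4.3 cm after roll [-1.96 -1.96  2.43]
```

View pics/w5.png

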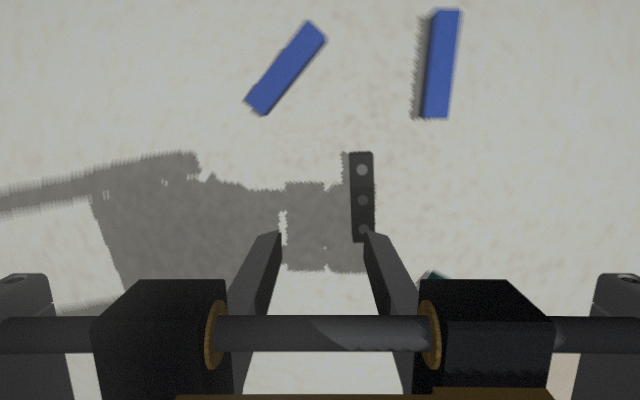

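The black beam is at (196,362), right of the jaw middle, and the blue ones are well clear. Idle rows sink the arm about 2 mm each, so I'll correct sideways first and then descend.

Emit:
apply_moves --steps '[{"grip": 0.5, "delta_pos": [0, -0.2, 0], "roll": -4}, {"grip": 0.5, "delta_pos": [-1, 0, 1.3], "roll": 0}, {"grip": 0.5, "delta_pos": [-1, 0, 1.3], "roll": 0}]'

```text
t: 10.75
tool_pos: [0.5558, -0.3148, 0.0577]
tcp_rot: [[-0.744, -0.022, 0.668], [-0.669, 0.038, -0.743], [-0.009, -0.999, -0.043]]
wrist_force: [0.8, 0.0, 0.2]
gripper_width: 0.503
```

Run:
```python
from h import *
im=bot.get_image("wrist");beams(im,("short_beam_center",))
go([.557,-.318,.0185],41.3)
```

```text
short_beam_center 0.94 px [366.5 373. ] W [ 0.4973 -0.4153] ang 134.2 size [0.028 0.025] rgb [ 55. 113. 110.]
short_beam_center 0.68 px [105.3 413.3] W [ 0.6485 -0.3025] ang 35.0 size [0.062 0.017] rgb [ 72.  90. 141.]
short_beam_center 0.64 px [227.1 331.1] W [ 0.5565 -0.3186] ang 40.1 size [0.064 0.016] rgb [56. 56. 53.]
t 10.85 pos [ 0.5569 -0.315   0.0577] y [-0.0206  0.0374 -0.9991] jaw -48.0 j [-37.7419  30.2157  83.9871   1.048   68.0478   9.8669] F [ 0.5 -0.4 -0.5] w 0.5
cm in tool [0.23 3.91 0.39]
roll 0.7 cm after roll [0.22 3.91 0.39]
```

Emit:
apply_moves --steps '[{"grip": 0.5, "delta_pos": [0.1, 1.6, 0.3], "roll": 0}, {"grip": 0.5, "delta_pos": [0.1, 1.2, 0.2], "roll": 0}, {"grip": 0.5, "delta_pos": [0, 0.4, 0], "roll": 0}]'

```text
t: 11.15
tool_pos: [0.5562, -0.3184, 0.0217]
tcp_rot: [[-0.741, -0.023, 0.671], [-0.672, 0.039, -0.74], [-0.009, -0.999, -0.044]]
wrist_force: [-0.2, 0.0, 0.2]
gripper_width: 0.499
```

Run:
```python
from h import *
go([.557,-.318,.0185],41.0)
```

```text
t 11.15 pos [ 0.5562 -0.3184  0.0217] y [-0.0233  0.0388 -0.999 ] jaw -47.8 j [-37.9981  33.1409  84.4113   1.0268  64.8707   9.3383] F [-0.2  0.   0.2] w 0.499
cm in tool [-0.08  0.32  0.04]
roll 1.2 cm after roll [-0.08  0.32  0.04]
```

Emit:
apply_moves --steps '[{"grip": 0, "delta_pos": [0, 0.2, 0], "roll": 0}, {"grip": 0, "delta_pos": [0, 0, 0], "roll": 0}, {"grip": 0, "delta_pos": [0, 0, 0], "roll": 0}, {"grip": 0, "delta_pos": [0, 0, 0], "roll": 0}, {"grip": 0, "delta_pos": [0, 0, 0], "roll": 0}]'

```text
t: 11.65
tool_pos: [0.5539, -0.3175, 0.0176]
tcp_rot: [[-0.741, -0.027, 0.671], [-0.672, 0.041, -0.74], [-0.008, -0.999, -0.048]]
wrist_force: [0.4, -0.6, -0.1]
gripper_width: 0.16
```

Run:
```python
from h import *
go([.558,-.3165,.09],41.0)
```

```text
t 11.65 pos [ 0.5539 -0.3175  0.0176] y [-0.0265  0.0413 -0.9988] jaw -47.8 j [-38.0583  33.3531  84.6628   1.0228  64.6437   9.2732] F [ 0.4 -0.6 -0.1] w 0.16
cm in tool [-0.43 -7.24 -0.15]
roll 1.2 cm after roll [-0.42 -7.24 -0.15]
```

Emit:
apply_moves --steps '[{"grip": 0, "delta_pos": [0, -2.5, 0], "roll": 0}, {"grip": 0, "delta_pos": [0, -3, 0], "roll": 7.5}, {"grip": 0, "delta_pos": [0, -2, 0], "roll": 7.5}, {"grip": 0, "delta_pos": [0, -0.5, 0], "roll": 7.5}, {"grip": 0, "delta_pos": [0, -0.3, 0], "roll": 7.5}, {"grip": 0, "delta_pos": [0, -0.3, 0], "roll": 7.5}]'

```text
t: 12.25
tool_pos: [0.557, -0.3213, 0.109]
tcp_rot: [[-0.998, -0.024, 0.057], [-0.058, 0.039, -0.998], [0.022, -0.999, -0.041]]
wrist_force: [0.3, 0.4, -0.5]
gripper_width: 0.16
```

Run:
```python
from h import *
go([.553,.299,.09],5.5)
```

```text
t 12.25 pos [ 0.557  -0.3213  0.109 ] y [-0.0242  0.0395 -0.9989] jaw -86.7 j [-38.1606  27.2667  81.6092   0.9611  73.6155  48.258 ] F [ 0.3  0.4 -0.5] w 0.16
cm in tool [ -3.23   4.36 -61.83]
roll -2.2 cm after roll [ -5.64   4.36 -61.65]
```

Emit:
apply_moves --steps '[{"grip": 0, "delta_pos": [-0.3, 0.1, -4.1], "roll": -2}, {"grip": 0, "delta_pos": [-0.3, 0.1, -4.1], "roll": 0}, {"grip": 0, "delta_pos": [-0.3, 0.1, -4.1], "roll": 0}, {"grip": 0, "delta_pos": [-0.3, 0.1, -4.1], "roll": 0}, {"grip": 0, "delta_pos": [-0.3, 0.1, -4.1], "roll": 0}, {"grip": 0, "delta_pos": [-0.3, 0.1, -4.1], "roll": 0}, {"grip": 0, "delta_pos": [-0.3, 0.1, -4.1], "roll": 0}, {"grip": 0, "delta_pos": [-0.3, 0.1, -4.1], "roll": 0}, {"grip": 0, "delta_pos": [-0.3, 0.1, -4.1], "roll": 0}, {"grip": 0, "delta_pos": [-0.3, 0.1, -4.1], "roll": 0}, {"grip": 0, "delta_pos": [-0.3, 0.1, -4.1], "roll": 0}, {"grip": 0, "delta_pos": [-0.3, 0.1, -4.1], "roll": 0}]'

```text
t: 13.45
tool_pos: [0.5563, 0.1823, 0.1238]
tcp_rot: [[-0.997, -0.003, 0.081], [-0.081, 0.032, -0.996], [0.0, -0.999, -0.032]]
wrist_force: [0.5, 0.2, 0.3]
gripper_width: 0.157
```

Run:
```python
from h import *
go([.553,.299,.08],5.5)
```

```text
t 13.45 pos [0.5563 0.1823 0.1238] y [-0.003   0.0317 -0.9995] jaw -85.4 j [ 8.6461 18.1974 92.3579  1.9481 69.3525 93.3186] F [0.5 0.2 0.3] w 0.157
cm in tool [ -0.61   4.74 -11.51]
roll -0.9 cm after roll [ -0.78   4.74 -11.5 ]
```

Emit:
apply_moves --steps '[{"grip": 0, "delta_pos": [-0.2, 1, -4], "roll": -0.9}, {"grip": 0, "delta_pos": [-0.2, 1, -4], "roll": 0}, {"grip": 0, "delta_pos": [-0.2, 1.2, -3], "roll": 0}, {"grip": 0, "delta_pos": [0, 1, -0.3], "roll": 0}]'

```text
t: 13.85
tool_pos: [0.5537, 0.3076, 0.0898]
tcp_rot: [[-0.995, 0.008, 0.104], [-0.104, 0.036, -0.994], [-0.012, -0.999, -0.035]]
wrist_force: [-0.0, 0.3, 0.3]
gripper_width: 0.162
```

Run:
```python
from h import *
im=bot.get_image("wrist");save(im,"w6");trays(im,.015,3000)
for d in bot.landmark_of("short_gap","wrist")[:2]: print(d["conf"],onz(im,d["centre"],.005))
beams(im,("short_beam_center",),z=.07)
go([.553,.299,.025],5.5)
```

```text
tray 541.7 118.8 wh [ 95.3 115.6] ang 84.6
tray 554.6 333.7 wh [123.8 152. ] ang 5.6
0.62 [0.5507 0.3026 0.005 ]
short_beam_center 0.92 px [245.  322.5] W [0.5502 0.3082] ang 5.5 size [0.068 0.015] rgb [39. 36. 27.]
t 14.0 pos [0.5533 0.3032 0.0887] y [ 0.0047  0.0334 -0.9994] jaw -84.3 j [ 19.9775  25.1012  87.4281   1.8586  66.5778 103.5101] F [-0.2  0.4 -0. ] w 0.162
cm in tool [0.12 6.36 0.63]
roll 0.2 cm after roll [0.12 6.36 0.63]
```

View pics/w6.png

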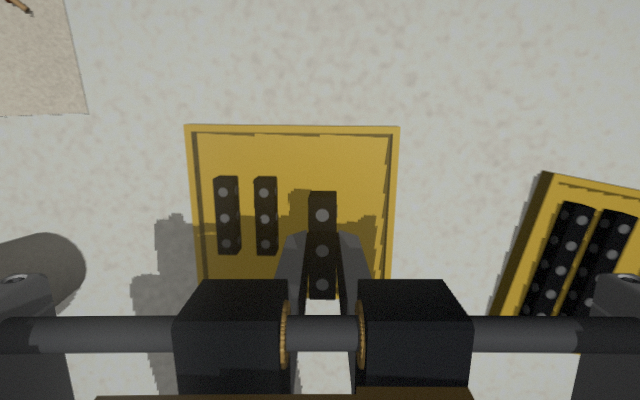

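The short beam is held over the empty part at (245,322). It is parallel to the fixed beams at (215,227) and (215,265). I'll lower it.

Emit:
apply_moves --steps '[{"grip": 0, "delta_pos": [0, 2, 0.2], "roll": 0}, {"grip": 0, "delta_pos": [0, 2, 0.2], "roll": 0}, {"grip": 0, "delta_pos": [0, 1, 0.1], "roll": 0}]'

```text
t: 14.3
tool_pos: [0.5588, 0.2959, 0.0421]
tcp_rot: [[-0.995, 0.013, 0.095], [-0.095, 0.034, -0.995], [-0.016, -0.999, -0.033]]
wrist_force: [0.0, -0.4, -0.8]
gripper_width: 0.16
```

Run:
```python
from h import *
go([.552,.301,.0225],5.5)
```

```text
t 14.3 pos [0.5588 0.2959 0.0421] y [ 0.0129  0.0344 -0.9993] jaw -84.5 j [ 19.2251  28.4507  88.8874   1.8433  61.3254 102.8986] F [ 0.  -0.4 -0.8] w 0.16
cm in tool [ 0.66  1.97 -0.5 ]
roll -0.0 cm after roll [ 0.66  1.97 -0.5 ]
```

Emit:
apply_moves --steps '[{"grip": 0, "delta_pos": [0.4, 0.8, -0.4], "roll": 0}, {"grip": 0, "delta_pos": [0.4, 0.6, -0.3], "roll": 0}, {"grip": 0, "delta_pos": [0, 0.3, 0], "roll": 0}]'

```text
t: 14.6
tool_pos: [0.5509, 0.3, 0.0249]
tcp_rot: [[-0.996, 0.013, 0.091], [-0.09, 0.034, -0.995], [-0.016, -0.999, -0.033]]
wrist_force: [-0.3, -0.4, 0.8]
gripper_width: 0.16
```

Run:
```python
from h import *
go([.552,.301,.0225],5.5)
```

```text
t 14.6 pos [0.5509 0.3    0.0249] y [ 0.0131  0.034  -0.9993] jaw -84.8 j [ 19.8432  29.3243  90.0248   1.8349  59.2976 103.7419] F [-0.3 -0.4  0.8] w 0.16
cm in tool [-0.12  0.24 -0.08]
roll -0.3 cm after roll [-0.12  0.24 -0.08]
```

Emit:
apply_moves --steps '[{"grip": 0, "delta_pos": [0, 0.2, 0], "roll": 0}, {"grip": 0, "delta_pos": [0, 0.1, 0], "roll": 0}]'

```text
t: 14.8
tool_pos: [0.5512, 0.3003, 0.0224]
tcp_rot: [[-0.996, 0.014, 0.091], [-0.09, 0.034, -0.995], [-0.017, -0.999, -0.033]]
wrist_force: [-0.7, -0.7, 0.1]
gripper_width: 0.159
```

Run:
```python
from h import *
go([.552,.301,.0225],5.5)
```

```text
t 14.8 pos [0.5512 0.3003 0.0224] y [ 0.0142  0.0342 -0.9993] jaw -84.8 j [ 19.8644  29.5446  90.0517   1.8304  58.987  103.7367] F [-0.7 -0.7  0.1] w 0.159
cm in tool [-0.08 -0.01 -0.06]
roll -0.3 cm after roll [-0.08 -0.01 -0.06]
```

No contact yet, so I'll go down another millimetre or two until it touches.

Emit:
apply_moves --steps '[{"grip": 0, "delta_pos": [0, 0.15, 0], "roll": 0}]'

```text
t: 14.9
tool_pos: [0.5514, 0.3005, 0.022]
tcp_rot: [[-0.996, 0.014, 0.091], [-0.091, 0.034, -0.995], [-0.017, -0.999, -0.033]]
wrist_force: [-3.5, -1.7, 8.2]
gripper_width: 0.161
```

Emit:
apply_moves --steps '[{"grip": 0, "delta_pos": [0, 0.1, 0], "roll": 0}]'

```text
t: 15.0
tool_pos: [0.5518, 0.3007, 0.0221]
tcp_rot: [[-0.996, 0.015, 0.092], [-0.091, 0.034, -0.995], [-0.018, -0.999, -0.033]]
wrist_force: [-1.3, -1.2, 3.3]
gripper_width: 0.16
```

In contact; I'll release and retreat.

Emit:
apply_moves --steps '[{"grip": 0.35, "delta_pos": [0, -0.1, 0], "roll": 0}, {"grip": 0.35, "delta_pos": [0, -0.1, 0], "roll": 0}, {"grip": 0.35, "delta_pos": [0, -0.2, 0], "roll": 0}, {"grip": 0.35, "delta_pos": [0, -1.5, 0], "roll": 0}, {"grip": 0.35, "delta_pos": [0, -3, 0], "roll": 0}, {"grip": 0.35, "delta_pos": [0, -4, 0], "roll": 0}, {"grip": 0.35, "delta_pos": [0, -4, 0], "roll": 0}]'

```text
t: 15.7
tool_pos: [0.5456, 0.2948, 0.1502]
tcp_rot: [[-0.996, 0.003, 0.092], [-0.091, 0.03, -0.995], [-0.006, -1.0, -0.029]]
wrist_force: [0.7, 0.4, 0.4]
gripper_width: 0.348
```

Run:
```python
from h import *
im=bot.get_image("wrist");save(im,"w7");beams(im,("short_beam_center",),z=.0125);trays(im,.015,3000)
for c in ["side","scene"]:
    im=bot.get_image(c);print(c);beams(im,cam=c,z=.0125)
    for n,z in [("motor_center",.01),("pliers_center",.007),("cup_center",.04),("short_gap",.005)]:
        for d in bot.landmark_of(n,c)[:1]: print(n,round(d["conf"],2),onz(im,d["centre"],z)[:2])
go([.552,.301,.2])
```

```text
short_beam_center 0.62 px [185.5 321.5] W [0.5531 0.3008] ang 4.9 size [0.061 0.015] rgb [66. 59. 43.]
tray 527.3 80.9 wh [158.9 135.4] ang 84.4
tray 548.0 333.2 wh [135.1 153.5] ang 5.4
side
long_beam_center 0.55 px [224.  292.5] W [0.5236 0.0502] ang 172.7 size [0.102 0.029] rgb [57. 49. 30.]
short_beam_center 0.77 px [359.7 363.5] W [ 0.5171 -0.4101] ang 9.9 size [0.064 0.02 ] rgb [ 56. 119. 119.]
short_beam_center 0.56 px [170.2 273.4] W [0.5546 0.3016] ang 8.6 size [0.063 0.032] rgb [59. 50. 29.]
short_beam_center 0.54 px [304.5 389.5] W [ 0.647  -0.3062] ang 37.8 size [0.071 0.022] rgb [ 74.  89. 139.]
short_beam_center 0.47 px [290.3 356.1] W [ 0.5888 -0.234 ] ang 177.2 size [0.062 0.023] rgb [ 50.  71. 130.]
motor_center 0.62 [ 0.7185 -0.2353]
pliers_center 0.84 [0.7692 0.0594]
cup_center 0.71 [0.475  0.5357]
short_gap 0.73 [0.5638 0.3092]
scene
long_beam_center 0.66 px [173.5 306.5] W [0.525  0.0515] ang 172.3 size [0.011 0.094] rgb [75. 69. 57.]
short_beam_center 0.65 px [141.9 430.9] W [0.4532 0.5518] ang 149.4 size [0.134 0.073] rgb [108. 103.  92.]
short_beam_center 0.6 px [200. 231.] W [ 0.5957 -0.2303] ang 177.9 size [0.015 0.058] rgb [ 77.  88. 126.]
short_beam_center 0.48 px [216.5 211.5] W [ 0.6523 -0.301 ] ang 37.3 size [0.02  0.063] rgb [ 84.  93. 125.]
short_beam_center 0.4 px [188.6 182.6] W [ 0.5186 -0.4067] ang 9.4 size [0.023 0.07 ] rgb [ 90. 122. 114.]
motor_center 0.54 [ 0.7161 -0.2333]
pliers_center 0.76 [0.7574 0.0562]
cup_center 0.56 [0.4684 0.533 ]
short_gap 0.58 [0.5623 0.2998]
t 16.5 pos [0.546  0.2951 0.1482] y [ 0.0032  0.03   -0.9995] jaw -84.7 j [ 19.5721  20.2552  86.446    1.6336  72.5583 103.8389] F [0.  0.8 0.1] w 0.348
cm in tool [-0.68 -5.16 -0.69]
```

View pics/w7.png

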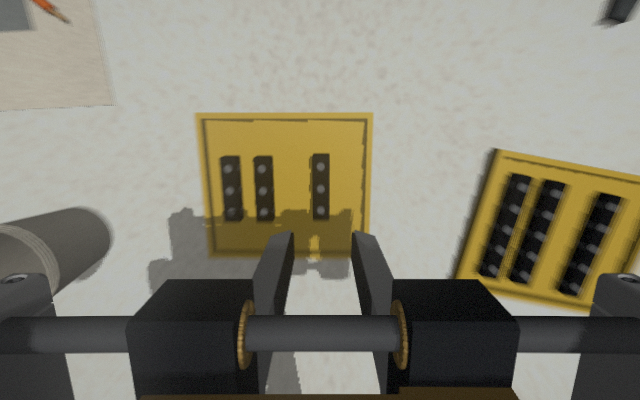

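Both beams lie flat and parallel in their trays, lined up with the fixed ones (short at (186,321), long at (245,595)). The gripper is clear and the bystanders haven't moved beyond measurement noise, so I'll hand in.

```bash
python3 -c "
from workcell import bot
print(bot.finish_job())"
```

```text
the job is handed in; nothing more can be done
None
```

Both loose black beams are set down flat in the empty parts of their own trays. I handed the job in at about 16.5 s of the 51 s allowed; it reports no verdict.

**Long beam:** the last wrist and side views put its centre at about (0.524, 0.051) m. The gap middle measured (0.524, 0.0515) m. It is parallel to the fixed beams within about 2°.

**Short beam:** its centre is at about (0.554, 0.301) m, against a gap middle of about (0.551, 0.303) m. It is parallel within about 1° in the wrist view and about 3° in the side view.

**Setting down:** both beams were lowered until the wrist felt contact, about 12 N for the long one and 8 N for the short one, and only then released.

**Left alone:** the cup and motor read within about 10 mm of their first readings. The pliers read up to 22 mm off in the scene view, but the gripper never went near them. The blue and turquoise look-alikes were not touched.

**Checks that disagreed:**
- In the last scene view the network did not find the placed short beam, and reported the cup as a short beam instead. The other two views confirmed the beam.
- The network's readings of the short gap differed between views by about 13 mm lengthwise. That is still within the 25 mm tolerance.
- The arm drifted and tilted by up to 3.8° over the moves, so I corrected its position before each grasp and placement.

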